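# Seat a cap in its fixture and snap the toggle clamp shut

## Task

Push the loose grey screw cap along the channel of the cap fixture until it is fully home against the blue end stop, then push the toggle clamp's upright lever by its red grip over and down past its dead point, so that it snaps into lock and the rubber foot holds the cap. Do it all by pushing with the fingertips or the outside of the fingers: the cap must not be lifted or tipped. Leave the other things on the bench where they are.

Things in the scene. Friction and masses are not known exactly. Their poses are not given: they have to be found in the camera images.
- fixture: Cap fixture, fixed to the bench: aluminium plate, 12 mm thick, 90 mm wide (y), from x = -115 to +110 mm. Origin on the bench surface right under the centre of a cap that is fully home; +x is the way the cap is pushed, z up. Two dark rails (inner faces at y = -34 and +34 mm, tops 24 mm above the bench, x = -112 to +35 mm) form a channel, open at the -x end.
- stop_face (a point): Middle of the face of the blue end stop, at the fixture's x = +32 mm, 21 mm above the bench; the stop is 86 mm wide and its top is 30 mm above the bench. The toggle clamp's steel body stands behind it, x = 46 to 106 mm, 44 mm wide, up to 70 mm above the bench.
- cap_center (a point): Centre (half-way up) of the loose grey screw cap, a flat disc 64 mm in diameter and 24 mm high, lying flat on the fixture's plate in the channel, so its top is 36 mm above the bench. It starts 35 to 70 mm short of its home. It is light and slides easily.
- lever_pivot (a point): Pivot of the clamp lever, fixed on the fixture at x = +72 mm, 54 mm above the bench. The lever turns about the fixture's y axis here. Open, it stands almost upright; it is pushed over towards the fixture's -x and down, over the cap, until it lies level and points to -x.
- lever_grip (a point): Middle of the lever's red grip, on its centre line: 125 mm out from the pivot, and 6 mm off the line through the pivot to the side that is on top when level. The grip is a round bar 18 mm thick, 98 to 155 mm out. Open, its tip is 210 mm above the bench; locked, this point is 60 mm above the bench at the fixture's x = -53 mm.
- clamp_lever (a joint): How far the lever has been pushed over, rad: 0 = open, 1.45 rad above level (it rests within 0.05 of this); 1.45 = locked and level (hard stop). Its angle above level is 1.45 minus this value. It pushes back with up to about 14 N at the grip; the dead point is at 1.18; let go before it, the lever springs back open, beyond it, it snaps on to 1.45 by itself and stays.
- press_foot: Black rubber foot, 20 mm wide, under the clamp lever, 72 mm out from the pivot; origin at the centre of its face. Clamp open: it points to the fixture's -x, at x = 38 to 50 mm, 125 mm above the bench. Spring-loaded; locked, it presses on the middle of a cap that is home with about 5 N.
- filter: Bystander: white inline filter disc, 48 mm in diameter, 46 mm high, standing beside the fixture on its -y side. Origin at the centre of its underside.
- small_bottle: Bystander: white sample bottle with red cap, 36 mm in diameter, 70 mm high, standing beside the fixture on its -y side. Origin at the centre of its underside.
- torch: Bystander: black torch, 112 mm long, 37 mm thick, lying on the right of the bench. Origin at the centre of its underside.
- marker: Bystander: white marker with black cap, 130 mm long, 18 mm thick, lying on the right of the bench. Origin at the centre of its underside.
- tape_roll: Bystander: grey roll of tape, 107 mm in diameter, 48 mm high, lying on the left of the bench. Origin at the centre of its underside.
- driver: Bystander: screwdriver with yellow handle, 183 mm long, 29 mm thick, lying on the left of the bench. Origin at the centre of its underside.
There are look-alikes about, which are no part of the job. Leave any green or purple look-alike of the part that bears cap_center alone.

How it is judged:
On the way, in this order (a step that is already met when the one before it is completed fails the run):
1. the cap is fully home against the end stop (within 3 mm) while the clamp is still open (lever pushed less than 0.6 rad) (x of cap_center in the frame of fixture above -0.003 m and value of joint clamp_lever below 0.6 rad), for 0.2 s.
2. the lever has snapped down into lock (value of joint clamp_lever above 1.39 rad), for 0.2 s.
At the end, for the whole second after the job is handed in: The lever is locked (beyond 1.39 of its 1.45 rad), the cap lies fully home against the end stop (within 3 mm) between the rails, and the rubber foot presses on it with more than 1 N (value of joint clamp_lever above 1.39 rad and x of cap_center in the frame of fixture between -0.003 and 0.004 m and y of cap_center in the frame of fixture between -0.006 and 0.006 m and contact force between press_foot and cap above 1 N); the robot touches nothing.
It fails at once if the cap is lifted more than 6 mm off the fixture's plate (height (world z) of cap_center above 0.03 m).
It fails at once if the cap is tipped by more than 0.2 rad (angle between cap_center's own z axis and vertical above 0.2 rad).
It fails at once if a bystander is moved more than 20 mm (distance of any of filter, small_bottle, torch, marker, tape_roll, driver from where it was at the start of the episode above 0.02 m).
It fails at once if a standing bystander is tipped over (angle between any of filter, small_bottle's own z axis and vertical above 0.5 rad).
It also fails if it takes over 51 s, if anything falls off the work surface, if the arm or the gripper's body presses on something with over 40 N, if the wrist force passes 120 N, or if a joint passes its speed limit or range.

## Robot

A 6-joint arm with a two-finger parallel gripper is mounted at the origin on a cart in front of the work surface, level with it; the furniture and walls round the work are solid. World frame = base frame: x ahead of the robot, y to its left, z up, the work surface at z = 0. Lengths are in m, angles in rad, forces in N, time in s.
With the tool pointing down it reaches from about 0.275 to 0.75 m from the base axis. Payload 10.2 kg.
Tool frame: the origin (TCP) lies on the centre line of the jaws, within the pads' length; the fingertips stand 8 mm ahead of it and the grasp point (between the pads) lies 11 mm behind it; y points along the fingers, x is the direction in which the jaws open and shut, and the axes are right-handed (so a half turn about y gives the same grasp; the last joint's range is limited). The gripper opens to 88 mm and grips with 3 to 60 N. Pads are 18 mm wide; open, the fingers measure 123 mm over their backs; the gripper's body (75 mm by 187 mm) begins 45 mm behind the grasp point.
Start: joints at [-1.47, 0.313, 1.498, -0, 1.331, -0.223], TCP at [0.167, -0.498, 0.224] pointing down, gripper open.
Joint ranges: [-2.94, 2.94], [-0.97, 2.17], [0.19, 2.56], [-1.23, 4.37], [0.02, 3.11], [-2.88, 2.88]. Speed limits (rad/s): [2.39, 2.39, 3.01, 3.14, 3.14, 3.14].

## Interface

Orientations are given as a unit quaternion [x, y, z, w].
In Python, from cell import arm gives the robot as it stands.
- The arm moves only by the tool jog_arm, never from a script. Its argument "moves" is one flat list of numbers, 7 for each row, row after row: the closure, from -1 (fully open) to 1 (shut), then the shift along the tool's x, y, z in mm, then the turn, a rotation vector about the tool's x, y, z in rad. In form: [claw, dx, dy, dz, ax, ay, az, claw, dx, dy, dz, ax, ay, az, ...]. A call has exactly 8 rows; each row shifts and turns the commanded pose from where the row before left it, along the tool's axes as they then stand; what a row does not reach is not made up. A row lasts 1/10 s, in which the tool goes at most 50 mm and 8.59 degrees, less where a joint would pass 70% of its speed; a pose out of reach is approached as far as the arm can. A call with a gripper value outside its range is refused whole. The fingers move at their own pace and stop on an object; the grip force is fixed at half the most. Time passes only in rows, so rows that do not move let the fingers close, or fill a call up. It gives the time, the measured TCP pose, the force and the opening at its end, in the units of the state.
- arm.observe(): the state, without advancing time (a new reading comes with each control period).
- arm.capture(name): name is "scene" or "side" or "wrist"; returns the picture (420x560x3 uint8, blue, green, red); there is no depth.
- arm.camera_model(name): a dict with "vertical_fov" (degrees; the focal length in pixels is half the picture's height over the tangent of half this angle, whatever the lens; pixels are square), "cx", "cy" (the principal point, pixels), "xyz" and "orientation" of the camera in the world; the wrist camera has in their place "tool_from_camera" (4x4, takes a point from camera to tool coordinates, whose origin is the TCP and whose axes are the tool frame's). Camera axes: x right, y down, z forward; pixel columns grow to the right and rows downward; lengths in m; the calibration is good to about 2 mm. A picture is of the moment at which its call begins: read the wrist's pose just before it. camera_model takes no time and is no camera call.
- arm.finish_job(): hands the job in, once; it reports no verdict.
The state is a dict: "time_s": time; "q": joint angles; "joint_velocities": joint speeds; "effort": joint torques, N m; "tool_pos": TCP position; "eef_rot": TCP orientation; "wrist_force": force on the tool from outside, world axes, zero at the start; "torque": the same for the moment, N m; "width": finger opening in m.
Only numpy, scipy, OpenCV 4.12 (cv2) and the standard library are available. Lean on these libraries where they do the work, as an engineer would, in place of code of your own. Each camera call takes 0.05 s, during which the arm holds its last target.

## Working session

There is one attempt and no reset: what is moved stays moved. The work goes in short steps, Python scripts to look and compute and a tool call to move; the robot and the scene stay as the last step left them, time stands still between calls to the robot, and variables do not carry over. Pictures are saved under pics/ and viewed, and the job is handed in when it is done.

Besides the shell and the picture viewer there is one more tool, called after "Emit:" as name(argument=value, ...) on one line, values as JSON. jog_arm: Moves the arm, as the interface text tells. Its arguments: {"type":"object","properties":{"moves":{"type":"array"}},"required":["moves"]}

```bash
ls; mkdir -p pics; python3 - <<'E'
from cell import arm
import cv2
print(arm.observe())
for n in("scene","side","wrist"):
    print(n,arm.camera_model(n))
    cv2.imwrite(f"pics/{n}0.png",arm.capture(n))
E
```

```text
pics
{'time_s': 0.0, 'q': array([-1.47041871e+00,  3.13436585e-01,  1.49842898e+00, -2.03924230e-05,
        1.33098410e+00, -2.23432610e-01]), 'joint_velocities': array([ 4.64373899e-04,  1.30826910e-03, -1.48135941e-03, -1.86073298e-04,
       -8.41145399e-05,  2.02141252e-03]), 'effort': array([ 6.93924176e-04, -4.02210653e+01, -2.52265888e+01,  6.95865462e-02,
        3.52785783e-02, -1.17021518e-04]), 'tool_pos': array([ 0.16698541, -0.49746042,  0.22297099]), 'eef_rot': array([-0.57373288,  0.41315975, -0.41256058,  0.57438957]), 'wrist_force': array([-0.61156859, -0.30293397,  0.00765908]), 'torque': array([-0.0149443 , -0.01244098, -0.02324868]), 'width': 0.08834153210201173}
scene {'vertical_fov': 50.046559405336666, 'cx': 274.2309533579774, 'cy': 205.0509905976498, 'xyz': array([ 0.09049964, -0.96164173,  1.00341133]), 'orientation': array([ 0.88482053, -0.19535494,  0.09502383, -0.41218874])}
side {'vertical_fov': 46.62410032346659, 'cx': 276.22972164840695, 'cy': 207.4963288186883, 'xyz': array([-0.55289706,  0.15533939,  0.97252002]), 'orientation': array([-0.57587972,  0.68801568, -0.33282247,  0.29021746])}
wrist {'vertical_fov': 66.82305243086097, 'cx': 275.2046502693812, 'cy': 207.30505414071274, 'tool_from_camera': array([[ 9.99998573e-01, -1.72063546e-04, -1.68054336e-03,
        -1.33435216e-03],
       [ 1.56804442e-03, -2.75592209e-01,  9.61273362e-01,
        -1.61488390e-01],
       [-6.28544759e-04, -9.61274625e-01, -2.75591546e-01,
         7.16724312e-02],
       [ 0.00000000e+00,  0.00000000e+00,  0.00000000e+00,
         1.00000000e+00]])}
```

View pics/scene0.png

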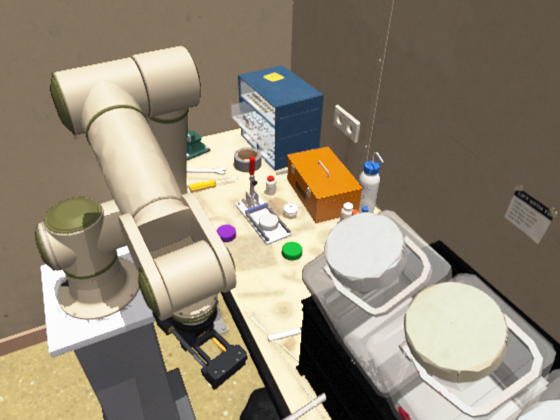

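View pics/side0.png

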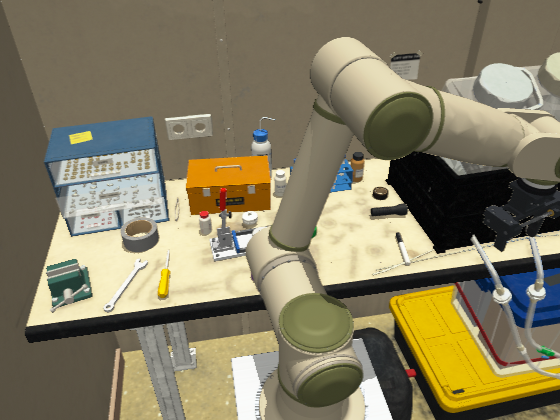

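View pics/wrist0.png

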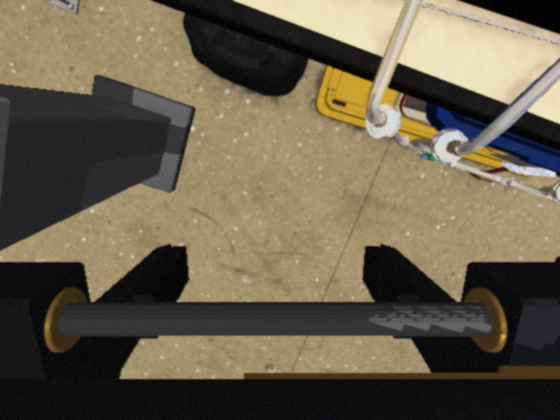

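```bash
cat > h.py <<'E'
import numpy as np,cv2
from cell import arm
from scipy.spatial.transform import Rotation as R
def cam(n,st=None):
    m=arm.camera_model(n); f=210/np.tan(np.radians(m["vertical_fov"]/2))
    if n=="wrist":
        st=st or arm.observe(); T=np.eye(4);T[:3,:3]=R.from_quat(st["eef_rot"]).as_matrix();T[:3,3]=st["tool_pos"]
        T=T@m["tool_from_camera"]; return f,m["cx"],m["cy"],T[:3,3],T[:3,:3]
    return f,m["cx"],m["cy"],np.array(m["xyz"]),R.from_quat(m["orientation"]).as_matrix()
def ray(c,u,v):
    f,cx,cy,p,M=c; d=M@np.array([(u-cx)/f,(v-cy)/f,1]); return p,d/np.linalg.norm(d)
def onz(c,u,v,z):
    p,d=ray(c,u,v); return p+d*(z-p[2])/d[2]
def proj(c,P):
    f,cx,cy,p,M=c; q=M.T@(np.asarray(P,float)-p); return np.array([cx+f*q[0]/q[2],cy+f*q[1]/q[2]])
def tri(c1,uv1,c2,uv2):
    p,d=ray(c1,*uv1);q,e=ray(c2,*uv2)
    A=np.stack([d,-e],1); t=np.linalg.lstsq(A,q-p,rcond=None)[0]
    a=p+d*t[0];b=q+e*t[1]; return (a+b)/2,np.linalg.norm(a-b)
E
python3 - <<'E'
from h import *
a=cv2.imread("pics/scene0.png")[140:270,180:330]; cv2.imwrite("pics/s0c.png",cv2.resize(a,None,fx=5,fy=4.6,interpolation=cv2.INTER_CUBIC))
a=cv2.imread("pics/side0.png")[175:275,180:330]; cv2.imwrite("pics/d0c.png",cv2.resize(a,None,fx=5,fy=5,interpolation=cv2.INTER_CUBIC))
E
```

```text
(no output)
```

View pics/s0c.png

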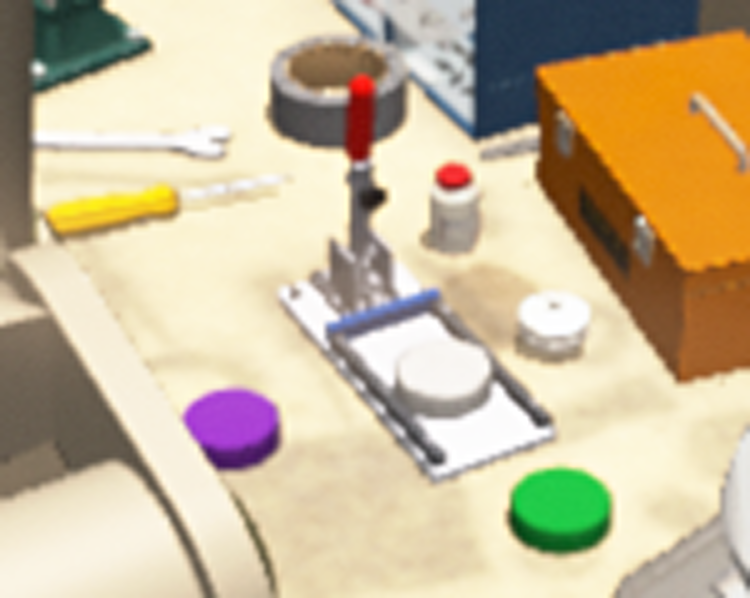

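View pics/d0c.png

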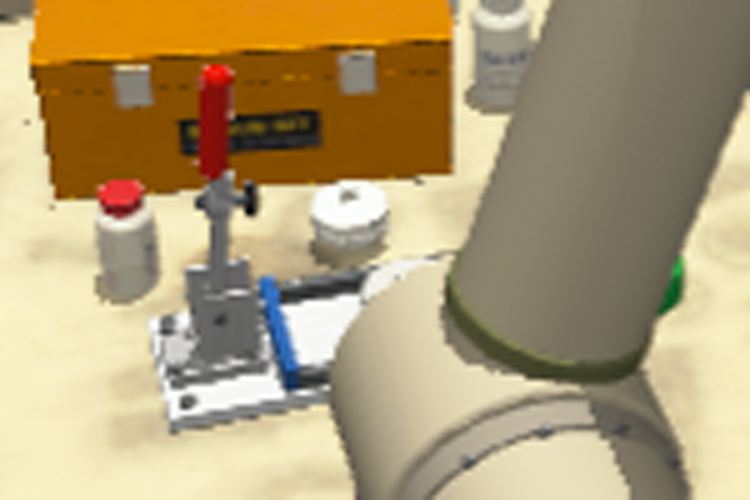

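```bash
python3 - <<'E'
from h import *
c=cam("scene"); d=cam("side")
P=lambda X,Y:(180+X/5-.4,140+Y/4.6-.4)
for nm,X,Y,z in [("nr",552,432,.012),("nl",437,475,.012),("fl",282,293,.012),("captop",444,367,.036),("stopL top",329,326,.03),("stopR top",437,292,.03),("filter top",554,310,.046),("bottle top",454,172,.07),("green",561,495,.024),("purple",233,415,.024)]:
    print(nm,onz(c,*P(X,Y),z).round(4))
# lever tips
Q=lambda X,Y:(180+X/5-.4,175+Y/5-.4)
print("tip",tri(c,P(361,78),d,Q(217,67)))
print("gripbase",tri(c,P(358,162),d,Q(213,176)))
E
```

```text
nr [ 0.5845 -0.0419  0.012 ]
nl [ 0.5004 -0.0497  0.012 ]
fl [0.483  0.1706 0.012 ]
captop [0.5388 0.024  0.036 ]
stopL top [0.4906 0.1023 0.03  ]
stopR top [0.5717 0.1074 0.03  ]
filter top [0.6256 0.0393 0.046 ]
bottle top [0.6215 0.1884 0.07  ]
green [ 0.5564 -0.1094  0.024 ]
purple [0.4019 0.0468 0.024 ]
tip (array([0.52954222, 0.12842917, 0.21674771]), np.float64(0.001173093735399742))
gripbase (array([0.52920732, 0.1363072 , 0.14253713]), np.float64(0.001110335860245124))
```

```bash
python3 - <<'E'
from h import *
s=arm.observe();M=R.from_quat(s["eef_rot"]).as_matrix();print(M.round(3))
fx=np.array([-.08,.997,0]);fx/=np.linalg.norm(fx)
y=np.array([0,0,-1.]);z=-fx;x=np.cross(y,z);T=np.stack([x,y,z],1)
print(T.round(3),R.from_matrix(M.T@T).as_rotvec())
c=cam("scene");
for X,Y in [(680,380),(538,180)]: print(onz(c,180+X/5,140+Y/4.6,0))
a=cv2.imread("pics/wrist0.png")
E
```

```text
[[ 0.318 -0.     0.948]
 [-0.948  0.001  0.318]
 [-0.001 -1.     0.   ]]
[[-0.997  0.     0.08 ]
 [-0.08   0.    -0.997]
 [-0.    -1.    -0.   ]] [ 7.24606518e-04  1.81454859e+00 -8.42628748e-04]
[ 0.69256649 -0.01989153  0.        ]
[0.71414093 0.2357769  0.        ]
```

```bash
python3 - <<'E'
from h import *
c=cam("scene");d=cam("side")
for uv in [(438,247),(390,185),(403,250),(390,210)]: print("side",onz(d,*uv,0))
for uv in [(302,352),(303,300),(284,335),(222,290),(268,420)]: print("scene",onz(c,*uv,0))
a=cv2.imread("pics/side0.png")[140:270,340:560]; cv2.imwrite("pics/d0r.png",cv2.resize(a,None,fx=3.5,fy=3.5))
E
```

```text
side [ 0.41776772 -0.47658113  0.        ]
side [ 7.46311621e-01 -4.49777342e-01  1.11022302e-16]
side [ 0.42442438 -0.37137303  0.        ]
side [ 6.12455995e-01 -4.00669964e-01 -1.11022302e-16]
scene [ 0.42542324 -0.42691816  0.        ]
scene [ 0.50347421 -0.28483328  0.        ]
scene [ 0.4061809  -0.36379554  0.        ]
scene [ 0.31159989 -0.157504    0.        ]
scene [ 0.27845554 -0.54456196  0.        ]
```

View pics/d0r.png

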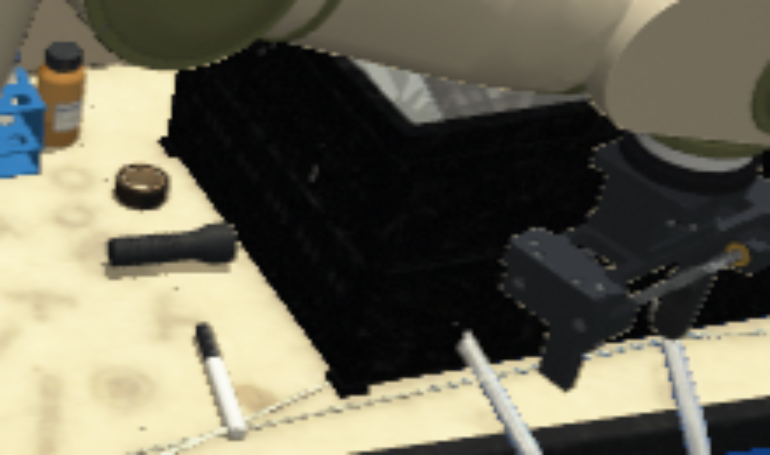

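```bash
cat >> h.py <<'E'
def plan(target,n,rv=(0,0,0),pos=None,Rm=None):
    "world-straight path to target pos in n rows, each row turning by rv (tool); print rounded rows"
    s=arm.observe(); p=np.array(s["tool_pos"] if pos is None else pos); M=R.from_quat(s["eef_rot"]).as_matrix() if Rm is None else Rm
    st=(np.asarray(target)-p)/n; rows=[]
    for i in range(n):
        t=np.round(M.T@st*1000,1); rows.append(list(t)+list(rv)); p=p+M@t/1000; M=M@R.from_rotvec(rv).as_matrix()
    for r in rows: print(r)
    print("end",p.round(4)); print(M.round(3)); return p,M
E
python3 - <<'E'
from h import *
plan([.27,-.28,.30],8,(0,-.14,0))
E
```

```text
[np.float64(-21.7), np.float64(-9.6), np.float64(20.9), 0, -0.14, 0]
[np.float64(-18.6), np.float64(-9.6), np.float64(23.7), 0, -0.14, 0]
[np.float64(-15.1), np.float64(-9.6), np.float64(26.0), 0, -0.14, 0]
[np.float64(-11.3), np.float64(-9.6), np.float64(27.9), 0, -0.14, 0]
[np.float64(-7.3), np.float64(-9.6), np.float64(29.2), 0, -0.14, 0]
[np.float64(-3.2), np.float64(-9.6), np.float64(29.9), 0, -0.14, 0]
[np.float64(1.1), np.float64(-9.6), np.float64(30.1), 0, -0.14, 0]
[np.float64(5.2), np.float64(-9.6), np.float64(29.6), 0, -0.14, 0]
end [ 0.2699 -0.2799  0.3001]
[[ 0.992 -0.     0.127]
 [-0.127  0.001  0.992]
 [-0.    -1.     0.001]]
```

Emit:
jog_arm(moves=[1,-22,-10,21,0,-0.14,0,1,-19,-10,24,0,-0.14,0,1,-15,-10,26,0,-0.14,0,1,-11,-10,28,0,-0.14,0,1,-7,-10,29,0,-0.14,0,1,-3,-10,30,0,-0.14,0,1,1,-10,30,0,-0.14,0,1,5,-10,30,0,-0.14,0])

```text
time_s: 0.95
tool_pos: [0.2708, -0.2782, 0.3038]
eef_rot: [-0.706, 0.043, -0.043, 0.706]
wrist_force: [-0.2, -0.2, -0.3]
width: 0.0261
```

```bash
python3 - <<'E'
from h import *
plan([.54,.0,.34],8,(0,-.026,0))
E
```

```text
[np.float64(29.2), np.float64(-4.5), np.float64(38.6), 0, -0.026, 0]
[np.float64(30.2), np.float64(-4.5), np.float64(37.8), 0, -0.026, 0]
[np.float64(31.2), np.float64(-4.5), np.float64(37.0), 0, -0.026, 0]
[np.float64(32.1), np.float64(-4.5), np.float64(36.2), 0, -0.026, 0]
[np.float64(33.0), np.float64(-4.5), np.float64(35.4), 0, -0.026, 0]
[np.float64(33.9), np.float64(-4.5), np.float64(34.5), 0, -0.026, 0]
[np.float64(34.8), np.float64(-4.5), np.float64(33.6), 0, -0.026, 0]
[np.float64(35.7), np.float64(-4.5), np.float64(32.7), 0, -0.026, 0]
end [ 0.5399 -0.      0.3398]
[[ 0.996 -0.    -0.086]
 [ 0.086  0.     0.996]
 [-0.    -1.     0.   ]]
```

Emit:
jog_arm(moves=[1,29,-5,39,0,-0.026,0,1,30,-5,38,0,-0.026,0,1,31,-5,37,0,-0.026,0,1,32,-5,36,0,-0.026,0,1,33,-4,35,0,-0.026,0,1,34,-4,34,0,-0.026,0,1,35,-4,34,0,-0.026,0,1,36,-4,33,0,-0.026,0])

```text
time_s: 1.75
tool_pos: [0.5422, -0.0005, 0.3395]
eef_rot: [0.707, 0.029, -0.029, -0.706]
wrist_force: [1.3, -1.1, 0.1]
width: 0.0004
```

```bash
python3 - <<'E'
from h import *
import json
s=arm.observe();a=arm.capture("wrist");cv2.imwrite("pics/w1.png",a)
np.savez("w1.npz",p=s["tool_pos"],q=s["eef_rot"]);print(s["tool_pos"],s["q"],s["joint_velocities"].round(3))
E
```

```text
[ 5.42158628e-01 -5.40930970e-04  3.39500988e-01] [-2.17147789e-01  3.02099313e-01  1.21534963e+00 -8.64638577e-05
  1.62435187e+00 -2.99479334e-01] [ 8.150e-01  7.840e-01 -1.114e+00 -1.000e-03  3.200e-01  5.610e-01]
```

View pics/w1.png

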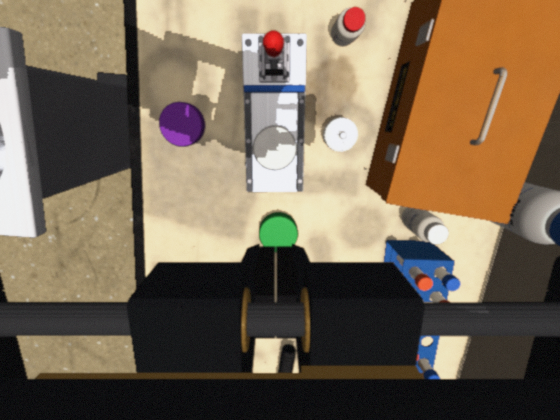

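```bash
python3 - <<'E'
from h import *
for i in range(4): arm.capture("wrist")
s=arm.observe();a=arm.capture("wrist");cv2.imwrite("pics/w2.png",a)
np.savez("w2.npz",p=s["tool_pos"],q=s["eef_rot"]);print(s["tool_pos"],s["eef_rot"],s["joint_velocities"].round(3),s["time_s"])
b=a[10:210,220:370];cv2.imwrite("pics/w2c.png",cv2.resize(b,None,fx=3,fy=3,interpolation=cv2.INTER_CUBIC))
E
```

```text
[ 0.54072645 -0.00281661  0.33917087] [ 0.70654886  0.02825335 -0.02889978 -0.70650921] [-0.024 -0.023  0.012  0.001  0.001  0.002] 2.0
```

View pics/w2c.png

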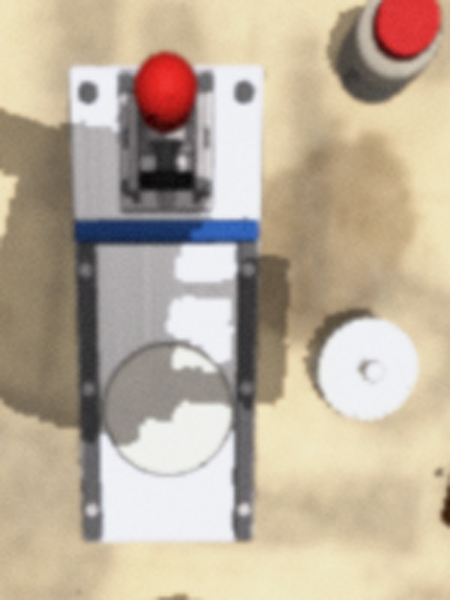

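```bash
python3 - <<'E'
from h import *
w=np.load("w2.npz");c=cam("wrist",dict(tool_pos=w["p"],eef_rot=w["q"]))
P=lambda X,Y:(220+X/3-.33,10+Y/3-.33)
g=lambda X,Y,z:onz(c,*P(X,Y),z)
nl,nr,fl,fr=[g(*k,.012) for k in [(80,541),(250,541),(70,66),(264,66)]]
print(nl,nr,fl,fr)
near=(nl+nr)/2;far=(fl+fr)/2;d=far-near;print("len",np.linalg.norm(d),"wid",np.linalg.norm(nl-nr),np.linalg.norm(fl-fr))
d/=np.linalg.norm(d);yaw=np.arctan2(d[1],d[0]);o=((near+.115*d)+(far-.11*d))/2;print("yaw",yaw,"origin",o)
cap=g(169,409,.036);print("cap",cap,"diam",np.linalg.norm(g(102,409,.036)-g(236,409,.036)))
yv=np.array([-d[1],d[0],0])
f=lambda p:(np.dot(p-o,d),np.dot(p-o,yv))
print("cap fix",f(cap))
for X in(76,259): print("stop front top",f(g(X,242,.03)))
print("filter",f(g(368,368,.046)),"tip",f(g(166,85,.21)))
# refs from scene
print(f(np.array([.5388,.024,0])),f(np.array([.5295,.1284,0])))
a=cv2.imread("pics/scene0.png");c2=cam("scene")
E
```

```text
[ 0.49835889 -0.04489881  0.012     ] [ 0.58713042 -0.03772386  0.012     ] [0.48138541 0.17811293 0.012     ] [0.57030218 0.18522256 0.012     ]
len 0.22361867202420393 wid 0.08906102200837661 0.08920055187672263
yaw 1.6464474125244686 origin [0.53410528 0.07267105 0.012     ]
cap [0.53915008 0.0288834  0.036     ] diam 0.06426299022660985
cap fix (np.float64(-0.044043699726047415), np.float64(-0.0017209452809869477))
stop front top (np.float64(0.031600661411417305), np.float64(0.04182279201054002))
stop front top (np.float64(0.0319767938668536), np.float64(-0.04306742355093216))
filter (np.float64(-0.023994868488808493), np.float64(-0.09388848474289735)) tip (np.float64(0.05890096643954717), np.float64(-0.000262623529804329))
(np.float64(-0.04888666908126538), np.float64(-0.0010027887849222452)) (np.float64(0.05591761244556081), np.float64(0.0003801695100945879))
```

```bash
cat >> h.py <<'E'
O=np.array([.5341,.0727]);YAW=1.6464;D=np.array([np.cos(YAW),np.sin(YAW)]);N=np.array([-D[1],D[0]])
def F(x,y,z): return np.r_[O+D*x/1000+N*y/1000,z/1000]
def inv(p): return np.array([(p[:2]-O)@D,(p[:2]-O)@N,p[2]])*1000
def fixR(a):  # desired R for tilt a
    z=np.r_[D,0];y=np.array([0,0,-1.]);x=np.cross(y,z);return np.stack([x,y,z],1)@R.from_rotvec([a,0,0]).as_matrix()
def st():
    s=arm.observe();M=R.from_quat(s["eef_rot"]).as_matrix()
    print(round(s["time_s"],2),inv(s["tool_pos"]).round(1),"rot from fix",R.from_matrix(fixR(0).T@M).as_rotvec().round(3),s["wrist_force"].round(1),s["width"])
E
python3 - <<'E'
from h import *
st()
plan(F(-108,0,120),8,(.05,0,0))
E
```

```text
2.05 [-76.2  -0.7 339.5] rot from fix [-0.    -0.004  0.   ] [-0.6  0.3 -0.8] 0.00031459573510464223
[np.float64(-0.1), np.float64(27.4), np.float64(-4.0), 0.05, 0, 0]
[np.float64(-0.1), np.float64(27.2), np.float64(-5.3), 0.05, 0, 0]
[np.float64(-0.1), np.float64(26.9), np.float64(-6.7), 0.05, 0, 0]
[np.float64(-0.1), np.float64(26.5), np.float64(-8.0), 0.05, 0, 0]
[np.float64(-0.1), np.float64(26.1), np.float64(-9.3), 0.05, 0, 0]
[np.float64(-0.1), np.float64(25.6), np.float64(-10.6), 0.05, 0, 0]
[np.float64(-0.1), np.float64(25.0), np.float64(-11.9), 0.05, 0, 0]
[np.float64(-0.1), np.float64(24.4), np.float64(-13.1), 0.05, 0, 0]
end [ 0.5422 -0.0349  0.1202]
[[ 0.997 -0.031 -0.073]
 [ 0.08   0.388  0.918]
 [-0.    -0.921  0.389]]
```

Emit:
jog_arm(moves=[1,0,27,-4,0.05,0,0,1,0,27,-5,0.05,0,0,1,0,27,-7,0.05,0,0,1,0,26,-8,0.05,0,0,1,0,26,-9,0.05,0,0,1,0,26,-11,0.05,0,0,1,0,25,-12,0.05,0,0,1,0,24,-13,0.05,0,0])

```text
time_s: 2.85
tool_pos: [0.5431, -0.0357, 0.1208]
eef_rot: [-0.552, -0.022, 0.032, 0.833]
wrist_force: [0.6, -0.2, 0.2]
width: 0.0004
```

```bash
python3 - <<'E'
from h import *
arm.capture("side");arm.capture("side");arm.capture("side");
cv2.imwrite("pics/s3.png",arm.capture("scene")[120:290,150:380].repeat(3,0).repeat(3,1))
st()
plan(F(-106,0,28),4)
E
```

```text
3.05 [-108.2   -1.3  122.3] rot from fix [ 0.399 -0.004  0.   ] [-0.  -0.4  0.7] 0.0004912005754341074
[np.float64(-0.3), np.float64(21.9), np.float64(-8.6), 0, 0, 0]
[np.float64(-0.3), np.float64(21.9), np.float64(-8.6), 0, 0, 0]
[np.float64(-0.3), np.float64(21.9), np.float64(-8.6), 0, 0, 0]
[np.float64(-0.3), np.float64(21.9), np.float64(-8.6), 0, 0, 0]
end [ 0.5423 -0.0329  0.0282]
[[ 0.997 -0.03  -0.073]
 [ 0.079  0.387  0.919]
 [ 0.    -0.922  0.388]]
```

View pics/s3.png

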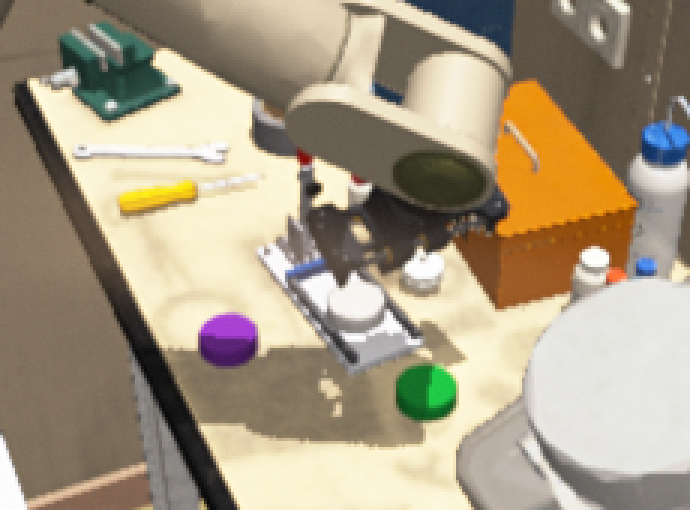

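```bash
python3 - <<'E'
from h import *
c=cam("scene");s=arm.observe();p=s["tool_pos"];M=R.from_quat(s["eef_rot"]).as_matrix()
for t in([0,.008,0],[0,-.1,0],[0,-.2,0],[0,-.16,.072]): 
    P=p+M@t; print(inv(P).round(0),((proj(c,P)-[150,120])*3).round(0))
E
```

```text
[-105.   -1.  115.] [382. 272.]
[-147.   -1.  214.] [406. 217.]
[-186.   -2.  307.] [430. 159.]
[-104.   -1.  298.] [384. 121.]
```

```bash
python3 - <<'E'
from h import *
a=arm.capture("scene");cv2.imwrite("pics/s4.png",cv2.resize(a[180:250,220:330],None,fx=7,fy=7,interpolation=cv2.INTER_CUBIC))
print((proj(cam("scene"),arm.observe()["tool_pos"])-[220,180])*7)
a=arm.capture("wrist");cv2.imwrite("pics/w4.png",a)
E
```

```text
[406.07561212 204.38144956]
```

View pics/s4.png

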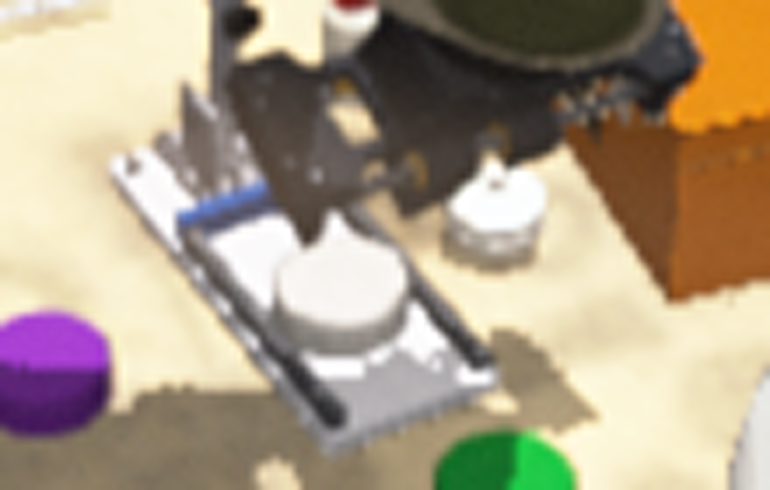

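View pics/w4.png

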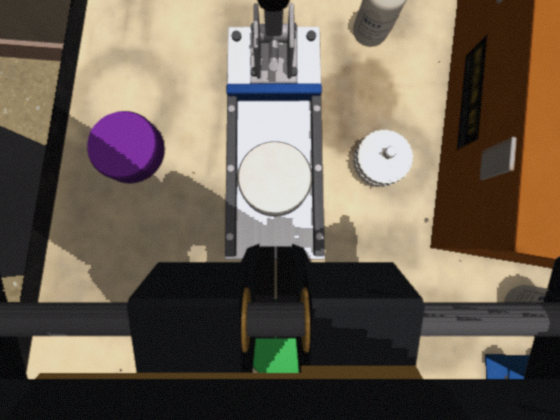

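```bash
python3 - <<'E'
from h import *
c=cam("scene");s=arm.observe();p=s["tool_pos"];M=R.from_quat(s["eef_rot"]).as_matrix()
for t in([-.093,-.056,0],[.093,-.056,0],[-.093,-.056,.037],[-.093,-.056,-.037],[-.018,.008,0],[.018,.008,0]): 
    P=p+M@t; print(t,inv(P).round(0),((proj(c,P)-[220,180])*7).round(0))
for z in (.1,.15,.2,.25): print(inv(onz(c,220+315/7,180+232/7,z)).round(0), (M.T@(onz(c,220+315/7,180+232/7,z)-p)).round(3))
E
```

```text
[-0.093, -0.056, 0] [-130.   91.  175.] [235. 210.]
[0.093, -0.056, 0] [-129.  -95.  175.] [621.  71.]
[-0.093, -0.056, 0.037] [-96.  91. 189.] [196. 136.]
[-0.093, -0.056, -0.037] [-164.   91.  160.] [276. 286.]
[-0.018, 0.008, 0] [-105.   16.  116.] [366. 226.]
[0.018, 0.008, 0] [-104.  -20.  116.] [438. 199.]
[-82.  29. 100.] [-0.031  0.031  0.015]
[-132.   56.  150.] [-0.058 -0.034 -0.012]
[-183.   83.  200.] [-0.085 -0.1   -0.039]
[-234.  110.  250.] [-0.113 -0.166 -0.066]
```

Emit:
jog_arm(moves=[1,-1,20,-8,0,0,0,1,0,22,-9,0,0,0,1,0,22,-9,0,0,0,1,0,12,-5,0,0,0,1,0,8,-3,0,0,0,1,0,3,-1,0,0,0,1,0,0,0,0,0,0,1,0,0,0,0,0,0])

```text
time_s: 3.95
tool_pos: [0.543, -0.0328, 0.0283]
eef_rot: [-0.552, -0.023, 0.033, 0.833]
wrist_force: [0.4, -0.6, 0.7]
width: 0.0005
```

```bash
python3 - <<'E'
from h import *
st()
cv2.imwrite("pics/w5.png",arm.capture("wrist")[60:280,180:380].repeat(2,0).repeat(2,1))
a=arm.capture("scene");cv2.imwrite("pics/s5.png",cv2.resize(a[180:250,220:330],None,fx=7,fy=7,interpolation=cv2.INTER_CUBIC))
E
```

```text
3.95 [-105.9   -0.9   28.3] rot from fix [ 0.399 -0.006 -0.   ] [ 0.4 -0.6  0.7] 0.0005065447429455563
```

View pics/w5.png

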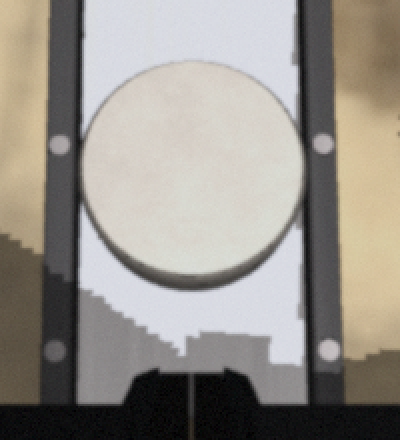

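View pics/s5.png

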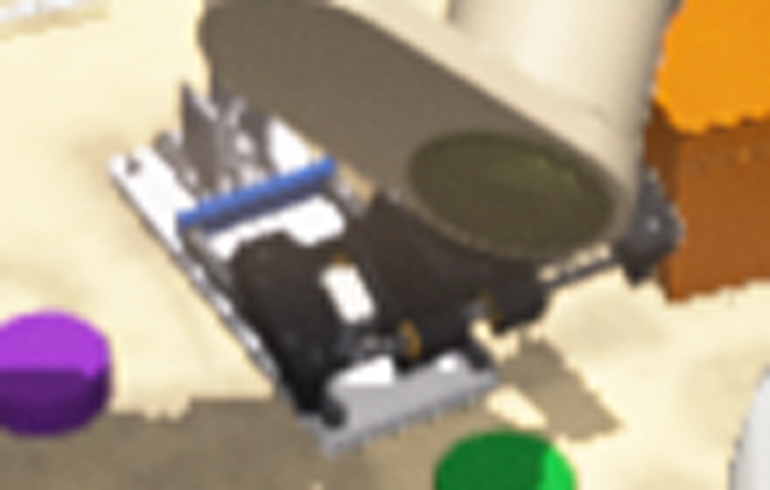

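Emit:
jog_arm(moves=[1,0,2.3,5.5,0,0,0,1,0,2.7,6.5,0,0,0,1,0,2.7,6.5,0,0,0,1,0,2.7,6.5,0,0,0,1,0,2.7,6.5,0,0,0,1,0,2.7,6.5,0,0,0,1,0,2.3,5.5,0,0,0,1,0,1.6,4,0,0,0])

```text
time_s: 4.85
tool_pos: [0.5383, 0.0192, 0.0278]
eef_rot: [-0.552, -0.022, 0.034, 0.833]
wrist_force: [0.4, 0.0, -0.1]
width: 0.0004
```

```bash
python3 - <<'E'
from h import *
st()
cv2.imwrite("pics/w6.png",arm.capture("wrist")[60:280,180:380].repeat(2,0).repeat(2,1))
E
```

```text
4.85 [-53.7  -0.2  27.8] rot from fix [ 0.4   -0.006  0.001] [ 0.4  0.  -0.1] 0.0004088306518366069
```

View pics/w6.png

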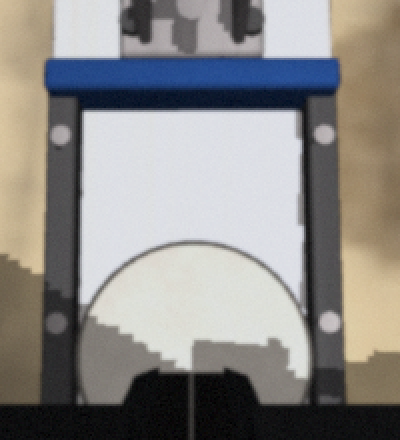

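```bash
python3 - <<'E'
from h import *
c=cam("wrist")
for Y in (242,): print(inv(onz(c,180+195/2,60+Y/2,.036)))
for Y in (107,95): print(inv(onz(c,180+195/2,60+Y/2,.012)),inv(onz(c,180+195/2,60+Y/2,.03)))
a=arm.capture("wrist");print(inv(onz(c,180+80/2,60+365/2,.036)),inv(onz(c,180+310/2,60+365/2,.036)))
cv2.imwrite("pics/sd6.png",cv2.resize(arm.capture("side")[180:280,180:330],None,fx=5,fy=5))
E
```

```text
[-14.37071442  -1.55523715  36.        ]
[34.00639695 -1.48180275 12.        ] [26.19164255 -1.40875084 30.        ]
[37.97642958 -1.46393462 12.        ] [29.78979826 -1.39255644 30.        ]
[-47.40697076  28.49462548  36.        ] [-47.08266573 -31.88861987  36.        ]
```

View pics/sd6.png

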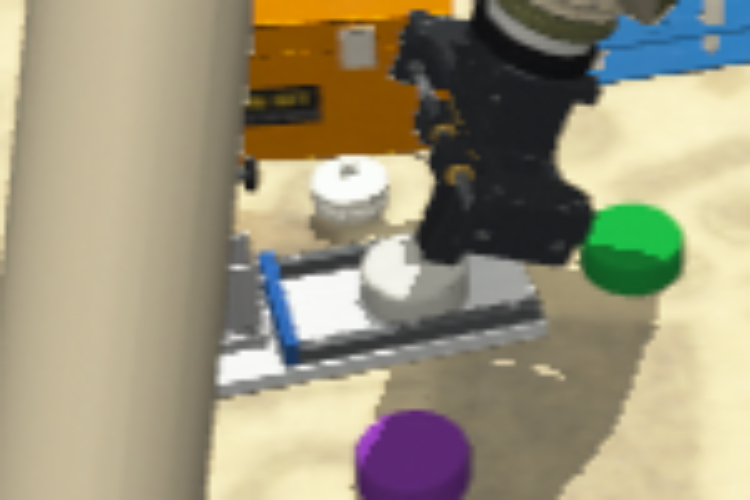

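```bash
python3 - <<'E'
from h import *
c=cam("side");s=arm.observe();p=s["tool_pos"];M=R.from_quat(s["eef_rot"]).as_matrix()
for t in([0,0,0],[0,.008,0],[-.017,.008,.009],[-.017,.008,-.009],[-.07,-.056,-.037],[-.07,-.056,.037]):
    P=p+M@t;print(t,inv(P).round(0),((proj(c,P)-180)*5).round(0))
print(inv(onz(c,180+413/5,180+266/5,.036)))
for n,P in [("rear rail end",F(-112,39,24)),("plate corner",F(-115,45,12)),("stop",F(32,43,30))]: print(n,((proj(c,P)-180)*5).round(0))
d=cam("wrist")
for t in([0,.008,.009],[0,.008,-.009],[0,-.02,.009]):print(proj(d,p+M@t))
E
```

```text
[0, 0, 0] [-54.  -0.  28.] [424. 270.]
[0, 0.008, 0] [-51.  -0.  20.] [419. 280.]
[-0.017, 0.008, 0.009] [-43.  17.  24.] [412. 297.]
[-0.017, 0.008, -0.009] [-59.  17.  17.] [440. 301.]
[-0.07, -0.056, -0.037] [-110.   69.   65.] [546. 281.]
[-0.07, -0.056, 0.037] [-42.  70.  94.] [428. 263.]
[-46.71193522   3.85506468  36.        ]
rear rail end [535. 300.]
plate corner [543. 321.]
stop [295. 340.]
[274.45188098 233.2020876 ]
[274.50151405 262.35667301]
[274.28164629 253.73108655]
```

```bash
python3 - <<'E'
from h import *
c=cam("side");s=arm.observe()
for q in [(-47,17,40),(-67,17,32),(-57,17,36),(-57,0,36)]: print(q,((proj(c,F(*q))-180)*5).round(0))
a=arm.capture("side")
cv2.imwrite("pics/sd7.png",cv2.resize(a[215:250,245:300],None,fx=13,fy=13,interpolation=cv2.INTER_CUBIC))
a=arm.capture("scene")
cv2.imwrite("pics/sc7.png",cv2.resize(a[180:250,220:330],None,fx=7,fy=7,interpolation=cv2.INTER_CUBIC))
st()
E
```

```text
(-47, 17, 40) [418. 275.]
(-67, 17, 32) [452. 279.]
(-57, 17, 36) [435. 277.]
(-57, 0, 36) [429. 259.]
5.1 [-54.5  -0.3  27.8] rot from fix [ 0.4   -0.005  0.001] [0.5 0.  0.5] 0.00013943427460395445
```

View pics/sd7.png

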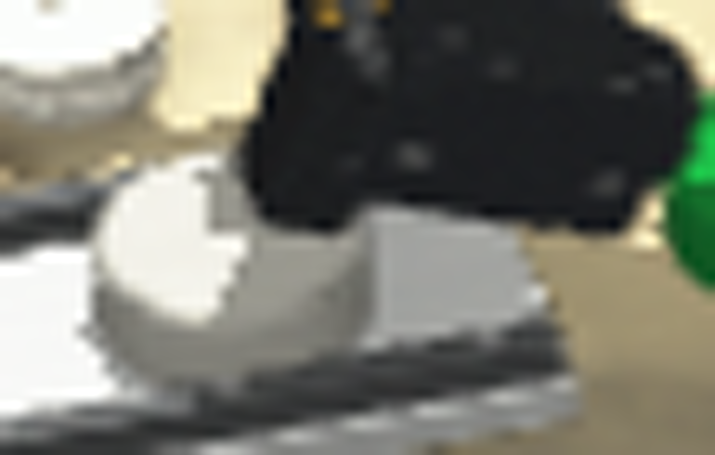

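View pics/sc7.png

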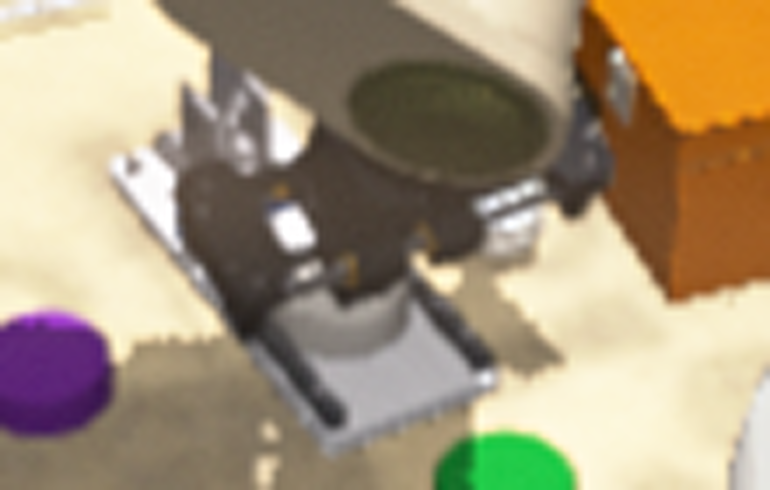

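```bash
python3 - <<'E'
from h import *
s=arm.observe();M=R.from_quat(s["eef_rot"]).as_matrix()
w=cam("wrist")
for a,b,u in [((269.3,217.9),(272,215),(248,318)),((280,213.9),(269,206),(308,318))]:
    P,e=tri(cam("scene"),a,cam("side"),b);print(inv(P).round(1),e.round(4),(M.T@(P-s["tool_pos"])).round(4),proj(w,P))
E
```

```text
[-81.7   8.2  87. ] 0.0247 [-0.0086 -0.0651 -0.002 ] [249.4202052 335.1360203]
[-82.5 -30.   89.8] 0.0276 [ 0.0295 -0.068  -0.0018] [359.69066774 340.50363239]
```

Emit:
jog_arm(moves=[1,0,-2.7,-6.5,0,0,0,1,0,-2.7,-6.5,0,0,0,1,0,-2.7,-6.5,0,0,0,1,0,-2.7,-6.5,0,0,0,1,0,-2.7,-6.5,0,0,0,1,0,-2.7,-6.5,0,0,0,1,0,-1.6,-4,0,0,0,1,0,0,0,0,0,0])

```text
time_s: 5.9
tool_pos: [0.5423, -0.0284, 0.0274]
eef_rot: [-0.552, -0.022, 0.033, 0.833]
wrist_force: [0.0, 0.2, 0.2]
width: 0.0002
```

```bash
python3 - <<'E'
from h import *
st()
a=arm.capture("wrist");c=cam("wrist")
cv2.imwrite("pics/w8.png",a[60:280,180:380].repeat(2,0).repeat(2,1))
a=arm.capture("side")
cv2.imwrite("pics/sd8.png",cv2.resize(a[200:260,230:320],None,fx=8,fy=8,interpolation=cv2.INTER_CUBIC))
for q in [(-105,0,20),(-95,0,24)]: print((proj(cam("side"),F(*q))-[230,200])*8)
E
```

```text
5.9 [-101.4   -0.5   27.4] rot from fix [ 0.4   -0.005  0.001] [0.  0.2 0.2] 0.0002126009040794416
[411.60354495 265.17392796]
[385.59550386 261.57934521]
```

View pics/w8.png

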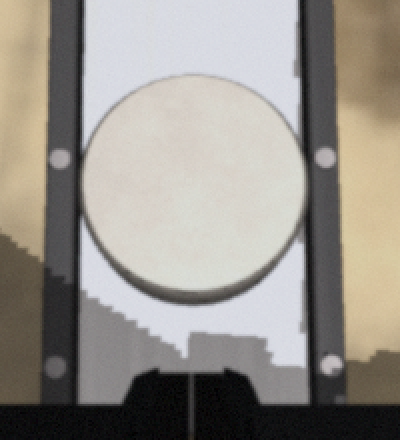

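View pics/sd8.png

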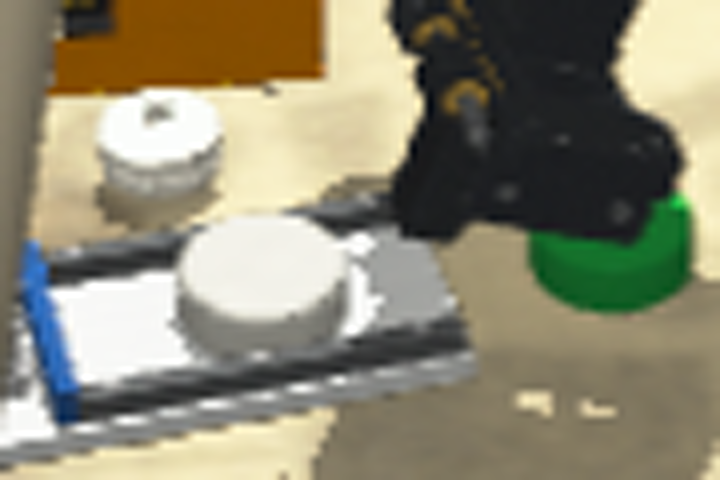

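Emit:
jog_arm(moves=[1,0,1.4,-0.6,0,0,0,1,0,1.4,-0.6,0,0,0,1,0,1.4,-0.6,0,0,0,1,0,1.4,-0.6,0,0,0,1,0,1.4,-0.6,0,0,0,1,0,1.4,-0.6,0,0,0,1,0,0,0,0,0,0,1,0,0,0,0,0,0])

```text
time_s: 6.8
tool_pos: [0.5422, -0.0279, 0.0183]
eef_rot: [-0.552, -0.022, 0.034, 0.833]
wrist_force: [-0.4, -0.6, -0.5]
width: 0.0007
```

```bash
python3 - <<'E'
from h import *
st()
a=arm.capture("side")
cv2.imwrite("pics/sd9.png",cv2.resize(a[200:260,230:320],None,fx=8,fy=8,interpolation=cv2.INTER_CUBIC))
E
```

```text
6.8 [-100.9   -0.5   18.3] rot from fix [ 0.4   -0.005  0.001] [-0.4 -0.6 -0.5] 0.0007029251202567833
```

View pics/sd9.png

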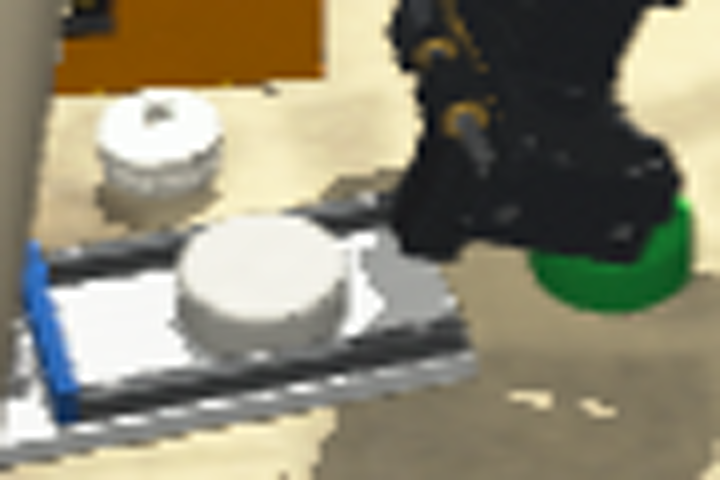

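```bash
python3 - <<'E'
from h import *
c=cam("side");s=arm.observe();M=R.from_quat(s["eef_rot"]).as_matrix()
for z in (.024,.04,.05,.06): 
    P=onz(c,230+640/8,200+258/8,z);print(inv(P).round(0),(M.T@(P-s["tool_pos"])).round(3))
print("green",inv(np.array([.5564,-.1094,.024])))
for z in (.012,.02,.03,.04): 
    P=onz(c,230+425/8,200+257/8,z);print(inv(P).round(0),(M.T@(P-s["tool_pos"])).round(3))
E
```

```text
[-187.   23.   24.] [-0.024 -0.039 -0.077]
[-181.   41.   40.] [-0.041 -0.051 -0.065]
[-178.   52.   50.] [-0.053 -0.059 -0.058]
[-174.   63.   60.] [-0.064 -0.067 -0.051]
green [-183.26416999   -8.48198083   24.        ]
[-113.  -12.   12.] [ 0.012  0.001 -0.014]
[-111.   -3.   20.] [ 0.003 -0.005 -0.009]
[-108.    8.   30.] [-0.009 -0.014 -0.002]
[-105.   19.   40.] [-0.02  -0.022  0.005]
```

Emit:
jog_arm(moves=[1,0,1.4,-0.6,0,0,0,1,0,1.4,-0.6,0,0,0,1,0,1,-0.4,0,0,0,1,0,1,-0.4,0,0,0,1,0,0,0,0,0,0,0,1,0,0,0,0,0,0,1,0,0,0,0,0,0,1,0,0,0,0,0,0])

```text
validation failed for argument at $.mo...
```

Emit:
jog_arm(moves=[1,0,1.4,-0.6,0,0,0,1,0,1.4,-0.6,0,0,0,1,0,1.4,-0.6,0,0,0,1,0,1.4,-0.6,0,0,0,1,0,1.4,-0.6,0,0,0,1,0,0,0,0,0,0,1,0,0,0,0,0,0,1,0,0,0,0,0,0])

```text
time_s: 7.65
tool_pos: [0.5422, -0.0279, 0.0108]
eef_rot: [-0.552, -0.022, 0.034, 0.833]
wrist_force: [0.1, -0.1, 0.4]
width: 0.0004
```

```bash
python3 - <<'E'
from h import *
st()
a=arm.capture("side")
cv2.imwrite("pics/sd10.png",cv2.resize(a[200:260,230:320],None,fx=8,fy=8,interpolation=cv2.INTER_CUBIC))
E
```

```text
7.65 [-100.9   -0.5   10.8] rot from fix [ 0.4   -0.005  0.001] [ 0.1 -0.1  0.4] 0.0003767102980308634
```

View pics/sd10.png

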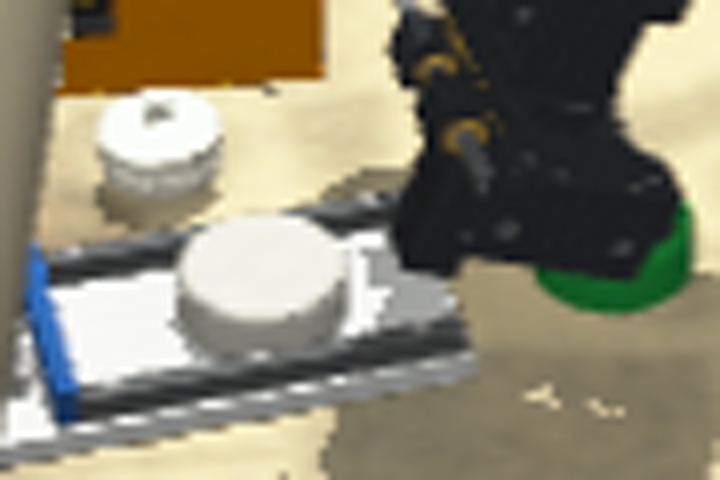

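Emit:
jog_arm(moves=[1,0,2.3,5.5,0,0,0,1,0,2.7,6.5,0,0,0,1,0,2.7,6.5,0,0,0,1,0,2,5,0,0,0,1,0,2,5,0,0,0,1,0,2,5,0,0,0,1,0,1.6,4,0,0,0,1,0,0.8,2,0,0,0])

```text
time_s: 8.5
tool_pos: [0.5387, 0.015, 0.0113]
eef_rot: [-0.552, -0.022, 0.034, 0.833]
wrist_force: [-0.1, -0.0, -0.2]
width: 0.0005
```

```bash
python3 - <<'E'
from h import *
st()
a=arm.capture("wrist");c=cam("wrist")
cv2.imwrite("pics/w11.png",a[60:280,180:380].repeat(2,0).repeat(2,1))
E
```

```text
8.5 [-57.9  -0.3  11.3] rot from fix [ 0.4   -0.006  0.001] [-0.1 -0.  -0.2] 0.00046180645606463456
```

View pics/w11.png

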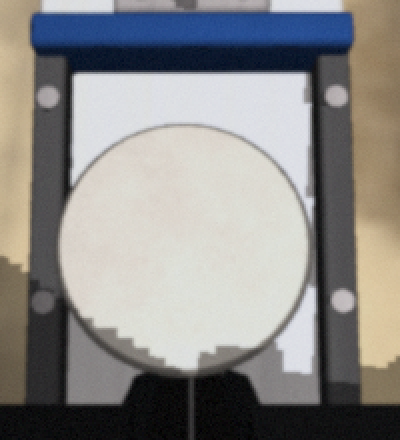

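```bash
python3 - <<'E'
from h import *
c=cam("wrist");print(inv(onz(c,180+185/2,60+125/2,.036)),inv(onz(c,180+185/2,60+372/2,.036)))
E
```

```text
[ 7.25640176  1.02856135 36.        ] [-53.56944805   0.65270181  36.        ]
```

Emit:
jog_arm(moves=[1,0,1.2,3,0,0,0,1,0,1.6,4,0,0,0,1,0,1.6,4,0,0,0,1,0,1.6,4,0,0,0,1,0,1.2,3,0,0,0,1,0,0.8,2,0,0,0,1,0,0.4,1,0,0,0,1,0,0,0,0,0,0])

```text
time_s: 9.35
tool_pos: [0.5368, 0.0373, 0.0117]
eef_rot: [-0.552, -0.022, 0.034, 0.833]
wrist_force: [0.4, -0.3, -0.1]
width: 0.0004
```

```bash
python3 - <<'E'
from h import *
st()
a=arm.capture("wrist");c=cam("wrist")
cv2.imwrite("pics/w12.png",a[60:280,180:380].repeat(2,0).repeat(2,1))
E
```

```text
9.35 [-35.5  -0.1  11.7] rot from fix [ 0.4   -0.005  0.001] [ 0.4 -0.3 -0.1] 0.0004167161943113542
```

View pics/w12.png

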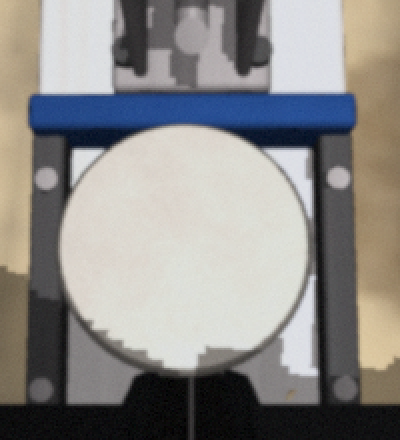

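Nearly home; push on in small steps until force builds.

Emit:
jog_arm(moves=[1,0,0.4,1,0,0,0,1,0,0.4,1,0,0,0,1,0,0.4,1,0,0,0,1,0,0.2,0.6,0,0,0,1,0,0.2,0.6,0,0,0,1,0,0,0,0,0,0,1,0,0,0,0,0,0,1,0,0,0,0,0,0])

```text
time_s: 10.2
tool_pos: [0.538, 0.0392, 0.0124]
eef_rot: [-0.554, -0.024, 0.032, 0.832]
wrist_force: [0.8, -14.2, 3.2]
width: 0.0004
```

```bash
python3 - <<'E'
from h import *
st()
a=arm.capture("wrist");c=cam("wrist")
cv2.imwrite("pics/w13.png",a[60:280,180:380].repeat(2,0).repeat(2,1))
E
```

```text
10.2 [-33.7  -1.4  12.4] rot from fix [ 0.395 -0.005 -0.003] [  0.8 -14.2   3.2] 0.0003512100579966359
```

View pics/w13.png

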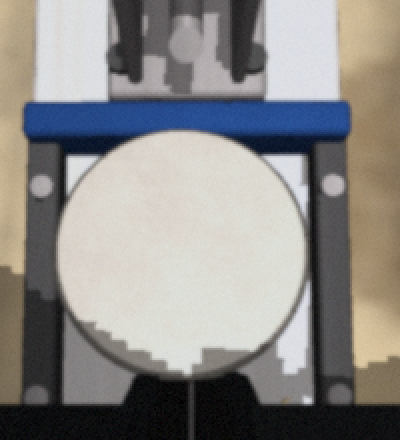

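Emit:
jog_arm(moves=[1,0,-1.2,-3,0,0,0,1,0,-2,-5,0,0,0,1,0,-4,-9,0,0,0,1,0,-4,-9,0,0,0,1,0,-4,-9,0,0,0,1,0,-12,0,0,0,0,1,0,-25,8,0,0,0,1,0,-25,8,0,0,0])

```text
time_s: 11.05
tool_pos: [0.5402, -0.0061, 0.0769]
eef_rot: [-0.552, -0.022, 0.034, 0.833]
wrist_force: [0.4, -0.2, 0.8]
width: 0.0003
```

```bash
python3 - <<'E'
from h import *
a=[arm.capture("scene") for _ in range(3)]
st()
a=arm.capture("wrist");c=cam("wrist")
cv2.imwrite("pics/w14.png",a)
plan(F(-70,0,260),8,(-.05,0,0))
E
```

```text
11.2 [-79.3  -1.   77.2] rot from fix [ 0.398 -0.006 -0.002] [ 0.1  0.7 -0.2] 0.00032913229488478303
[np.float64(-0.0), np.float64(-20.8), np.float64(10.0), -0.05, 0, 0]
[np.float64(-0.0), np.float64(-21.2), np.float64(8.9), -0.05, 0, 0]
[np.float64(-0.0), np.float64(-21.7), np.float64(7.8), -0.05, 0, 0]
[np.float64(-0.0), np.float64(-22.0), np.float64(6.8), -0.05, 0, 0]
[np.float64(-0.0), np.float64(-22.3), np.float64(5.6), -0.05, 0, 0]
[np.float64(-0.0), np.float64(-22.6), np.float64(4.5), -0.05, 0, 0]
[np.float64(-0.0), np.float64(-22.8), np.float64(3.4), -0.05, 0, 0]
[np.float64(-0.0), np.float64(-22.9), np.float64(2.2), -0.05, 0, 0]
end [0.5396 0.0028 0.26  ]
[[ 0.997  0.001 -0.081]
 [ 0.081 -0.     0.997]
 [ 0.001 -1.    -0.   ]]
```

View pics/w14.png

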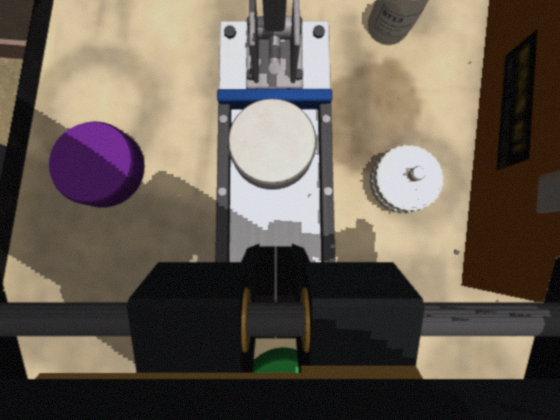

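Emit:
jog_arm(moves=[1,0,-21,10,-0.05,0,0,1,0,-21,9,-0.05,0,0,1,0,-22,8,-0.05,0,0,1,0,-22,7,-0.05,0,0,1,0,-22,6,-0.05,0,0,1,0,-22,6,-0.05,0,0,1,0,-22,8,-0.05,0,0,1,0,-20,12,-0.05,0,0])

```text
time_s: 12.05
tool_pos: [0.5381, 0.0197, 0.2568]
eef_rot: [0.707, 0.028, -0.029, -0.706]
wrist_force: [0.1, -0.1, 0.6]
width: 0.0005
```

```bash
python3 - <<'E'
from h import *
st()
plan(F(118,0,262),8)
E
```

```text
12.05 [-53.1   0.  256.8] rot from fix [-0.002 -0.005  0.001] [ 0.1 -0.1  0.6] 0.0004884525769131535
[np.float64(0.1), np.float64(-0.7), np.float64(21.4), 0, 0, 0]
[np.float64(0.1), np.float64(-0.7), np.float64(21.4), 0, 0, 0]
[np.float64(0.1), np.float64(-0.7), np.float64(21.4), 0, 0, 0]
[np.float64(0.1), np.float64(-0.7), np.float64(21.4), 0, 0, 0]
[np.float64(0.1), np.float64(-0.7), np.float64(21.4), 0, 0, 0]
[np.float64(0.1), np.float64(-0.7), np.float64(21.4), 0, 0, 0]
[np.float64(0.1), np.float64(-0.7), np.float64(21.4), 0, 0, 0]
[np.float64(0.1), np.float64(-0.7), np.float64(21.4), 0, 0, 0]
end [0.5252 0.1905 0.2621]
[[ 0.997 -0.001 -0.08 ]
 [ 0.08  -0.002  0.997]
 [-0.001 -1.    -0.002]]
```

Emit:
jog_arm(moves=[1,0,-1,20,0,0,0,1,0,-1,22,0,0,0,1,0,-1,22,0,0,0,1,0,-1,22,0,0,0,1,0,-1,22,0,0,0,1,0,0,22,0,0,0,1,0,0,22,0,0,0,1,0,0,20,0,0,0])

```text
time_s: 12.85
tool_pos: [0.5239, 0.1923, 0.2604]
eef_rot: [0.707, 0.028, -0.03, -0.706]
wrist_force: [0.8, -0.2, -0.1]
width: 0.0004
```

```bash
python3 - <<'E'
from h import *
for _ in range(2):arm.capture("scene")
st()
cv2.imwrite("pics/w15.png",arm.capture("wrist"))
a=arm.capture("side");cv2.imwrite("pics/sd15.png",cv2.resize(a[120:270,130:330],None,fx=3.6,fy=3.6))
E
```

```text
12.95 [120.7   1.3 260.5] rot from fix [ 0.    -0.008  0.002] [ 0.  -0.6  0.2] 0.00031633258227291094
```

View pics/w15.png

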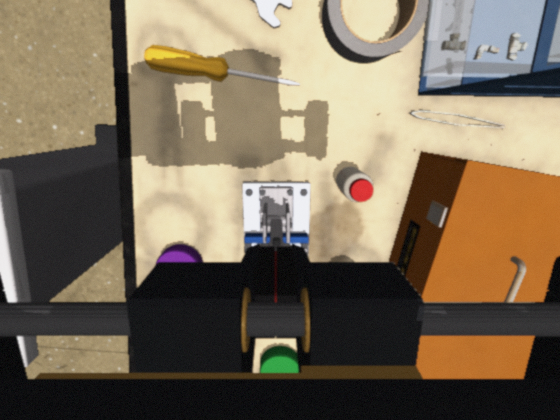

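View pics/sd15.png

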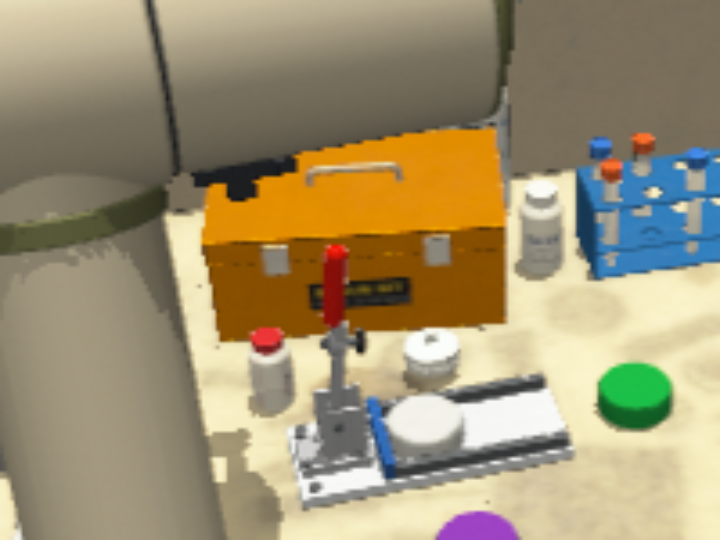

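```bash
python3 - <<'E'
from h import *
plan(F(106,0,168),8,(-.031,0,0))
E
```

```text
[np.float64(0.1), np.float64(11.6), np.float64(-1.6), -0.031, 0, 0]
[np.float64(0.1), np.float64(11.6), np.float64(-1.2), -0.031, 0, 0]
[np.float64(0.1), np.float64(11.7), np.float64(-0.9), -0.031, 0, 0]
[np.float64(0.1), np.float64(11.7), np.float64(-0.5), -0.031, 0, 0]
[np.float64(0.1), np.float64(11.7), np.float64(-0.1), -0.031, 0, 0]
[np.float64(0.1), np.float64(11.7), np.float64(0.2), -0.031, 0, 0]
[np.float64(0.1), np.float64(11.7), np.float64(0.6), -0.031, 0, 0]
[np.float64(0.1), np.float64(11.7), np.float64(0.9), -0.031, 0, 0]
end [0.5259 0.1784 0.168 ]
[[ 0.997  0.018 -0.08 ]
 [ 0.082 -0.245  0.966]
 [-0.002 -0.969 -0.246]]
```

Emit:
jog_arm(moves=[1,0,11.6,-1.6,-0.031,0,0,1,0,11.6,-1.2,-0.031,0,0,1,0,11.7,-0.9,-0.031,0,0,1,0,11.7,-0.5,-0.031,0,0,1,0,11.7,-0.1,-0.031,0,0,1,0,11.7,0.2,-0.031,0,0,1,0.5,11.7,0.6,-0.031,0,0,1,0.5,11.7,0.9,-0.031,0,0])

```text
time_s: 13.85
tool_pos: [0.5265, 0.1774, 0.1681]
eef_rot: [0.789, 0.031, -0.025, -0.613]
wrist_force: [-0.1, -0.1, 0.2]
width: 0.0006
```

```bash
python3 - <<'E'
from h import *
arm.capture("scene")
a=arm.capture("scene")
st()
cv2.imwrite("pics/w16.png",arm.capture("wrist"))
cv2.imwrite("pics/sc16.png",cv2.resize(a[100:250,180:340],None,fx=4,fy=4,interpolation=cv2.INTER_CUBIC))
a=arm.capture("side");cv2.imwrite("pics/sd16.png",cv2.resize(a[150:270,150:310],None,fx=4.5,fy=4.5))
E
```

```text
13.95 [105.4   0.4 167. ] rot from fix [-0.249 -0.005  0.003] [0.4 0.2 0.2] 0.000597226207696053
```

View pics/w16.png

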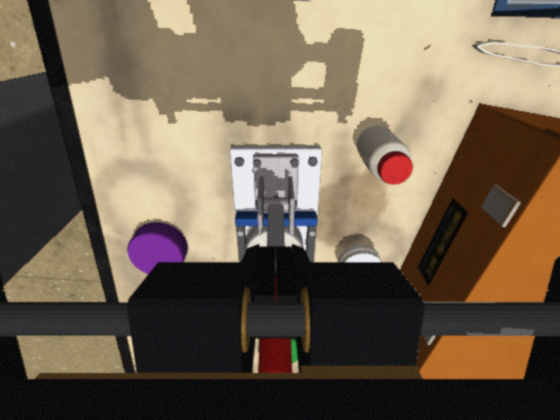

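View pics/sc16.png

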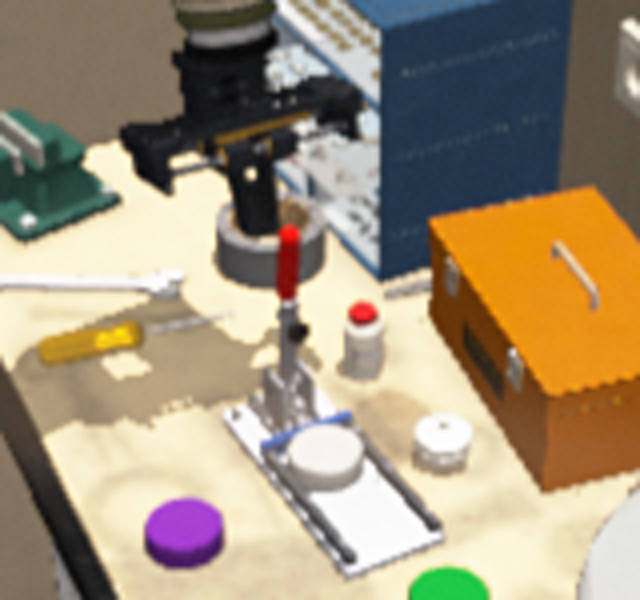

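View pics/sd16.png

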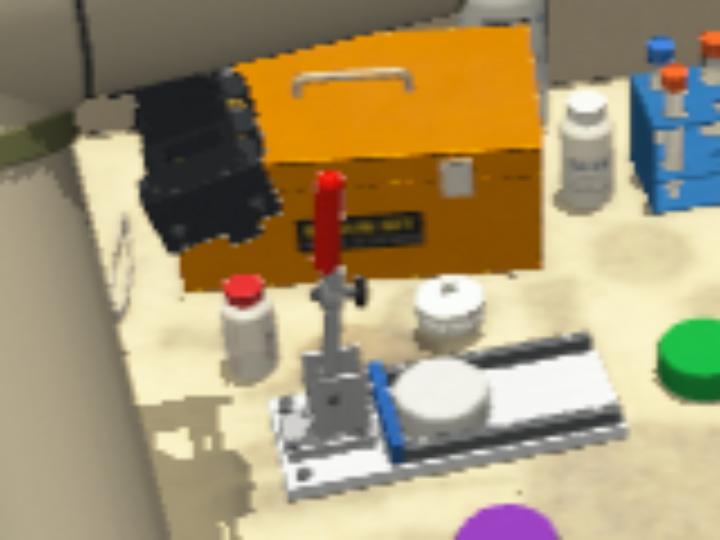

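```bash
python3 - <<'E'
from h import *
s=arm.observe();p=s["tool_pos"];M=R.from_quat(s["eef_rot"]).as_matrix()
for y in(.008,-.005,-.015,-.025):
  for z in(-.009,.009):
    P=p+M@[0,y,z];print(y,z,inv(P).round(0),((proj(cam("scene"),P)-[180,100])*4).round(0),((proj(cam("side"),P)-[150,150])*4.5).round(0))
print(((proj(cam("scene"),F(57,0,208))-[180,100])*4).round(0))
E
```

```text
0.008 -0.009 [ 95.  -0. 163.] [268. 258.] [272. 250.]
0.008 0.009 [112.  -0. 159.] [258. 252.] [244. 261.]
-0.005 -0.009 [ 98.  -0. 176.] [265. 243.] [264. 235.]
-0.005 0.009 [116.  -0. 172.] [256. 237.] [237. 245.]
-0.015 -0.009 [101.  -0. 186.] [263. 232.] [259. 223.]
-0.015 0.009 [118.  -0. 181.] [254. 226.] [231. 233.]
-0.025 -0.009 [103.  -0. 195.] [262. 220.] [253. 210.]
-0.025 0.009 [120.  -0. 191.] [252. 214.] [225. 221.]
[287. 235.]
```

```bash
cat > path.py <<'E'
from h import *
s=arm.observe();M=fixR(-.249)
cur=inv(s["tool_pos"])
def C(a,r=121,h=15): return np.array([72-r*np.cos(a)+h*np.sin(a),0,54+r*np.sin(a)+h*np.cos(a)])-np.array([-5.5,0,14.5])
W=[C(1.45)+[14,0,0],C(1.45)+[6,0,0]]
wp=[cur]+[cur+(W[0]-cur)*k/4 for k in(1,2,3,4)]+[W[1]]+[C(a) for a in np.arange(1.45,.05,-.07)]
wp=[np.array(w) for w in wp]
for k,(a,b) in enumerate(zip(wp,wp[1:])):
    d=b-a; w=np.r_[D*d[0]+N*d[1],d[2]]; t=M.T@w
    print(k//8,k,b.round(0),t.round(1))
E
python3 path.py
```

```text
0 0 [102.  -0. 167.] [-0.1  2.7 -2.9]
0 1 [ 99.  -0. 165.] [-0.1  2.7 -2.9]
0 2 [ 95.  -0. 163.] [-0.1  2.7 -2.9]
0 3 [ 92.   0. 161.] [-0.1  2.7 -2.9]
0 4 [ 84.   0. 161.] [ 0.   2.  -7.8]
0 5 [ 78.   0. 161.] [-0.   1.5 -5.8]
0 6 [ 69.   0. 161.] [-0.   2.4 -8.2]
0 7 [ 61.   0. 160.] [-0.   2.9 -8. ]
1 8 [ 52.   0. 159.] [ 0.   3.5 -7.8]
1 9 [ 44.   0. 157.] [-0.   4.  -7.5]
1 10 [ 36.   0. 154.] [-0.   4.5 -7.2]
1 11 [ 28.   0. 151.] [ 0.   5.  -6.9]
1 12 [ 20.   0. 147.] [-0.   5.5 -6.5]
1 13 [ 13.   0. 143.] [ 0.   5.9 -6.1]
1 14 [  6.   0. 138.] [-0.   6.4 -5.7]
1 15 [ -1.   0. 133.] [ 0.   6.7 -5.2]
2 16 [ -7.   0. 127.] [-0.   7.1 -4.7]
2 17 [-13.   0. 121.] [ 0.   7.4 -4.2]
2 18 [-19.   0. 115.] [-0.   7.7 -3.7]
2 19 [-24.   0. 108.] [ 0.   7.9 -3.2]
2 20 [-28.   0. 100.] [-0.   8.1 -2.6]
2 21 [-32.   0.  93.] [-0.   8.3 -2. ]
2 22 [-36.   0.  85.] [ 0.   8.4 -1.4]
2 23 [-38.   0.  77.] [-0.   8.5 -0.8]
3 24 [-41.   0.  69.] [ 0.   8.5 -0.3]
```

Emit:
jog_arm(moves=[1,0,2.7,-2.9,0,0,0,1,0,2.7,-2.9,0,0,0,1,0,2.7,-2.9,0,0,0,1,0,2.7,-2.9,0,0,0,1,0,2,-7.8,0,0,0,1,0,1.5,-5.8,0,0,0,1,0,2.4,-8.2,0,0,0,1,0,2.9,-8,0,0,0])

```text
time_s: 14.85
tool_pos: [0.5302, 0.1334, 0.1603]
eef_rot: [0.788, 0.032, -0.025, -0.614]
wrist_force: [-0.4, 3.4, 1.1]
width: 0.0001
```

```bash
python3 - <<'E'
from h import *
st()
a=arm.capture("side");cv2.imwrite("pics/sd17.png",cv2.resize(a[150:270,150:310],None,fx=4.5,fy=4.5))
E
```

```text
14.85 [ 60.9  -0.7 160.3] rot from fix [-0.247 -0.005 -0.001] [-0.4  3.4  1.1] 7.642384148637163e-05
```

View pics/sd17.png

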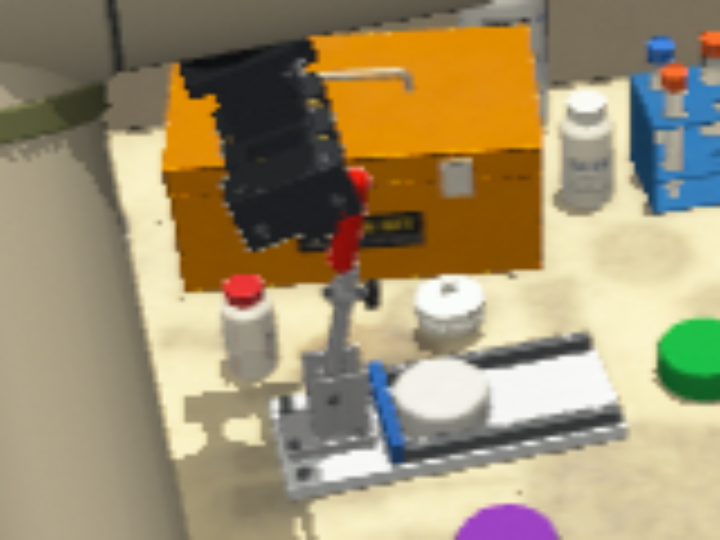

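Emit:
jog_arm(moves=[1,0,3.5,-7.8,0,0,0,1,0,4,-7.5,0,0,0,1,0,4.5,-7.2,0,0,0,1,0,5,-6.9,0,0,0,1,0,5.5,-6.5,0,0,0,1,0,5.9,-6.1,0,0,0,1,0,6.4,-5.7,0,0,0,1,0,6.7,-5.2,0,0,0])

```text
time_s: 15.7
tool_pos: [0.5357, 0.072, 0.1344]
eef_rot: [0.789, 0.033, -0.024, -0.613]
wrist_force: [-3.4, 3.7, 14.2]
width: 0.0004
```

```bash
python3 - <<'E'
from h import *
st()
a=arm.capture("side");cv2.imwrite("pics/sd18.png",cv2.resize(a[150:270,150:310],None,fx=4.5,fy=4.5))
a=arm.capture("scene");cv2.imwrite("pics/sc18.png",cv2.resize(a[100:250,180:340],None,fx=4,fy=4,interpolation=cv2.INTER_CUBIC))
E
```

```text
15.7 [ -0.8  -1.6 134.4] rot from fix [-0.249 -0.005 -0.004] [-3.4  3.7 14.2] 0.0003548803986838219
```

View pics/sd18.png

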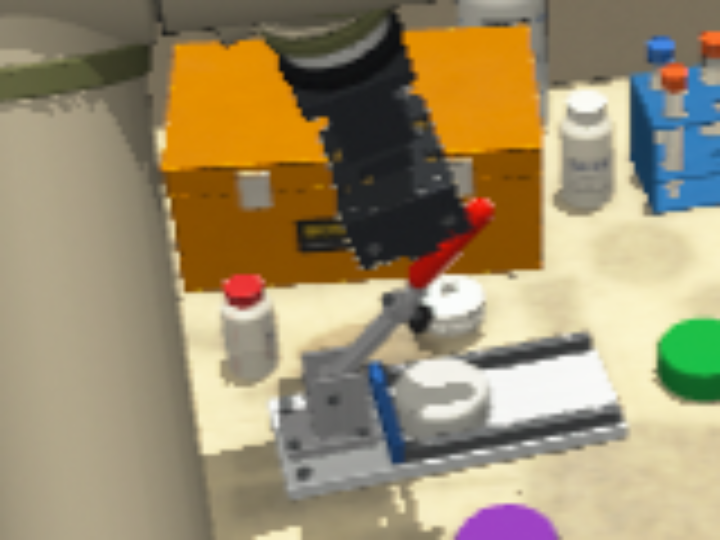

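View pics/sc18.png

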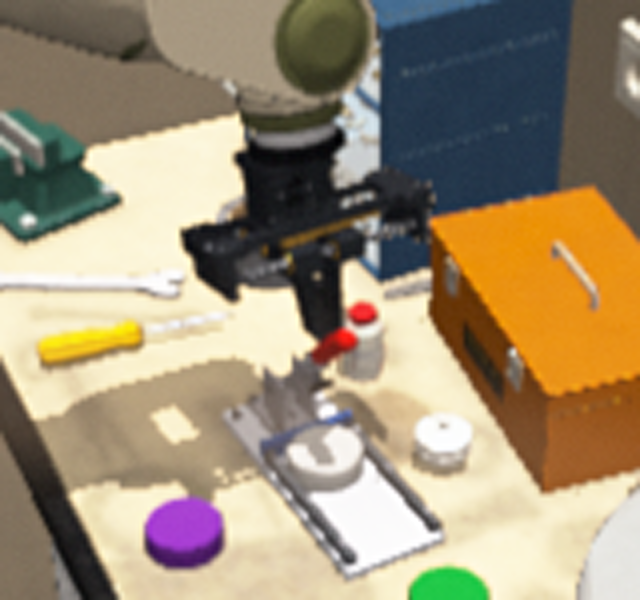

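Emit:
jog_arm(moves=[1,-0.3,7.1,-4.7,0,0,0,1,-0.3,7.4,-4.2,0,0,0,1,-0.3,7.7,-3.7,0,0,0,1,-0.3,7.9,-3.2,0,0,0,1,0,8.1,-2.6,0,0,0,1,0,8.3,-2,0,0,0,1,0,8.4,-1.4,0,0,0,1,0,8.5,-0.8,0,0,0])

```text
time_s: 16.6
tool_pos: [0.5367, 0.0344, 0.0763]
eef_rot: [0.789, 0.032, -0.025, -0.614]
wrist_force: [-0.0, 0.2, -0.4]
width: 0.0003
```

```bash
python3 - <<'E'
from h import *
st()
a=arm.capture("side");cv2.imwrite("pics/sd19.png",cv2.resize(a[150:270,150:310],None,fx=4.5,fy=4.5))
E
```

```text
16.6 [-38.4   0.3  76.3] rot from fix [-0.248 -0.005 -0.   ] [-0.   0.2 -0.4] 0.0002651482041640329
```

View pics/sd19.png

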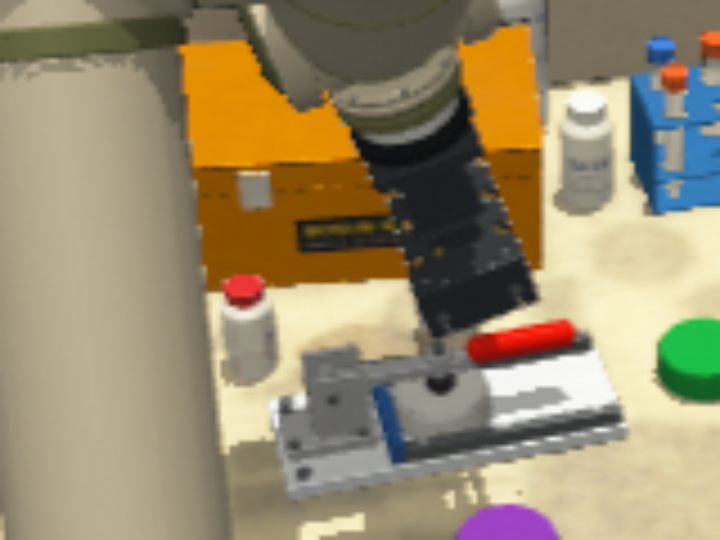

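Lever snapped level (red grip at crop ~520,340, foot over the cap), contact force zero. Retreat upward and check.

Emit:
jog_arm(moves=[1,0,-10,2,0,0,0,1,0,-20,4,0,0,0,1,0,-25,5,0,0,0,1,0,-25,5,0,0,0,1,0,-25,5,0,0,0,1,0,-25,5,0,0,0,1,0,-20,4,0,0,0,1,0,0,0,0,0,0])

```text
time_s: 17.45
tool_pos: [0.5322, 0.1021, 0.218]
eef_rot: [0.788, 0.034, -0.023, -0.614]
wrist_force: [0.9, 0.5, 0.5]
width: 0.0005
```

```bash
python3 - <<'E'
from h import *
a=[arm.capture("scene") for _ in range(3)][-1]
st()
cv2.imwrite("pics/sc20.png",cv2.resize(a[160:250,200:320],None,fx=6,fy=6,interpolation=cv2.INTER_CUBIC))
cv2.imwrite("pics/w20.png",arm.capture("wrist"))
a=arm.capture("side");cv2.imwrite("pics/sd20.png",cv2.resize(a[190:270,180:310],None,fx=6,fy=6,interpolation=cv2.INTER_CUBIC))
for n in("scene","side"):
    m=cv2.inRange(cv2.cvtColor(arm.capture(n),cv2.COLOR_BGR2HSV),(0,180,90),(8,255,255))
    k,l,stt,ce=cv2.connectedComponentsWithStats(m)
    print(n,[(ce[i].round(1),stt[i][4]) for i in range(1,k) if stt[i][4]>15], "locked grip should be",proj(cam(n),F(-53,0,60)).round(1))
E
```

```text
17.6 [ 28.1   0.9 214.2] rot from fix [-0.248 -0.006  0.001] [-0.9 -0.1 -0.2] 0.0003496943161374671
scene [(array([270. , 178.1]), np.int32(17)), (array([270. , 215.3]), np.int32(65))] locked grip should be [268.7 214.6]
side [(array([203.7, 213.4]), np.int32(37)), (array([265.2, 225.6]), np.int32(130)), (array([467.9, 305.5]), np.int32(101)), (array([493. , 350.4]), np.int32(93)), (array([536.8, 359.4]), np.int32(24)), (array([519.7, 362.1]), np.int32(19)), (array([410.9, 372.4]), np.int32(59))] locked grip should be [264.1 225.8]
```

View pics/sc20.png

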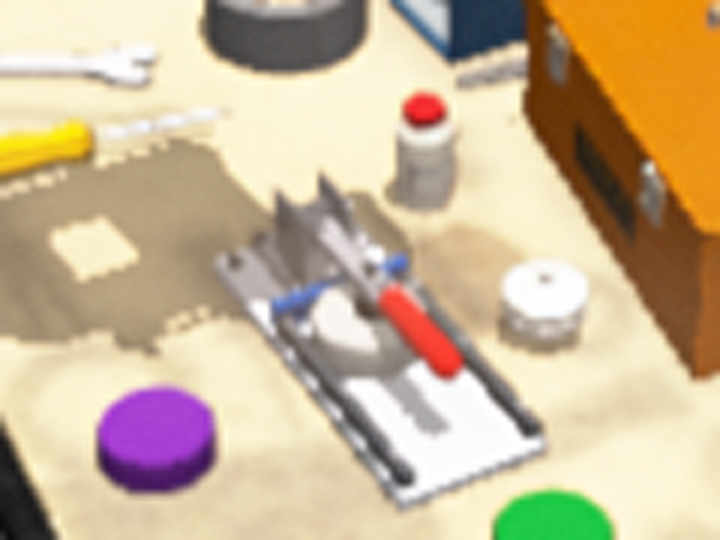

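View pics/sd20.png

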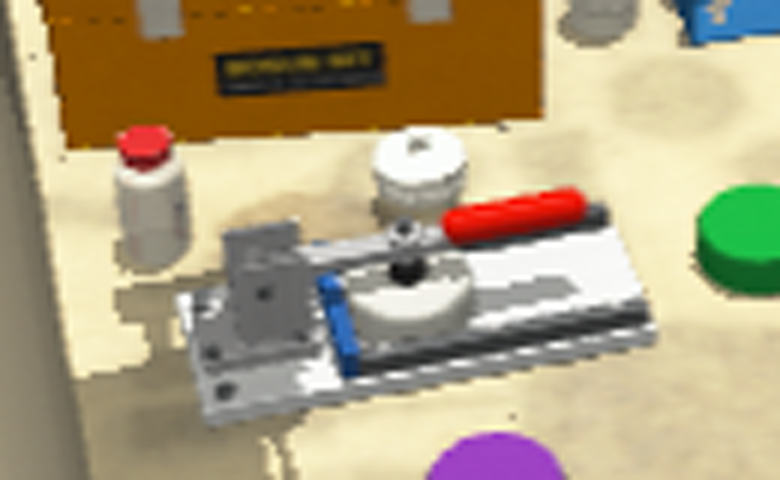

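View pics/w20.png

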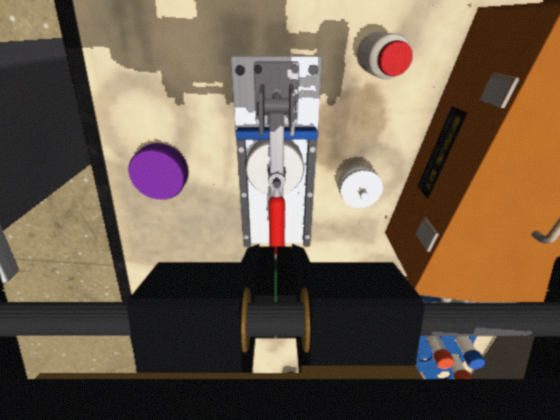

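```bash
python3 - <<'E'
from h import *
b=cv2.imread("pics/w20.png");cv2.imwrite("pics/w20c.png",cv2.resize(b[115:215,220:335],None,fx=6,fy=6,interpolation=cv2.INTER_CUBIC))
E
```

View pics/w20c.png

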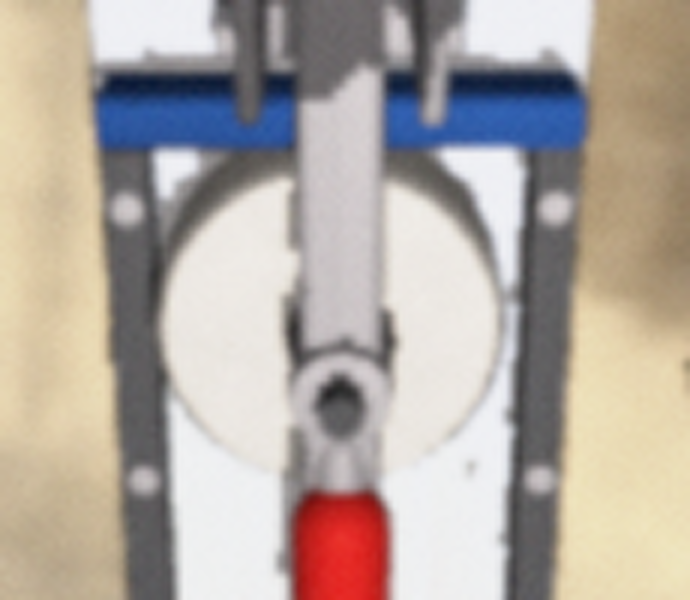

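```bash
python3 - <<'E'
from h import *
c=cam("wrist");P=lambda X,Y,z:inv(onz(c,220+X/6-.4,115+Y/6-.4,z)).round(1)
print("L",P(160,318,.036),"R",P(502,318,.036),"rear",P(331,482,.036))
print("stop bottom-front/top",P(331,148,.03))
st()
E
```

```text
L [ 2.8 31.7 36. ] R [  3.1 -29.5  36. ] rear [-30.3   1.   36. ]
stop bottom-front/top [32.3  1.2 30. ]
17.8 [ 27.9   0.7 214.2] rot from fix [-0.248 -0.005  0.001] [-1.5 -0.  -0.5] 0.00019627312717327013
```

```bash
python3 -c "
from cell import arm
print(arm.finish_job())"
```

```text
the job is handed in; nothing more can be done
None
```

I pushed the cap home with the closed fingertips, then pushed the lever over by its red grip. It snapped into lock, and I handed the job in at about 18 s; no verdict was reported.

**What I did**
- **Cap:** I pushed the grey cap along the channel until it pressed against the blue stop with about 14 N, with the clamp still open. The green and purple look-alikes were left alone.
- **Lever:** I backed off, went over the lever, and pushed the grip down past its dead point. I then pulled clear to about 214 mm above the bench.

**Last checks**
- **Lock:** The red grip is within about 1.5 px of where a locked lever should be, in both fixed cameras.
- **Cap position:** The cap's rear edge measures at x = −30 mm, which puts its centre at about +2 mm in x and +1 mm in y (measured to about 2 mm). Both are within limits.
- **Foot:** The black foot is on the middle of the cap. I could only see this; its contact force could not be measured.
- **Bystanders:** In the last pictures the filter, small bottle, tape roll and screwdriver looked undisturbed. The torch and marker were outside the parts I checked, though the arm did not go near them at bench height after its opening moves.
- **Robot:** It touches nothing; the wrist force is near zero.

**What disagreed:** With the gripper closed, the fingertips ended about 12 mm behind the TCP, not 8 mm ahead as stated. My first push therefore passed over the cap without touching it. I measured the offset in the pictures, lowered the tool and pushed again.

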